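Mount the carriage on the trimming jig

ROBOT

A 6-joint arm with a two-finger parallel gripper is mounted at the origin on the work surface. World frame = base frame: x ahead of the robot, y to its left, z up, the work surface at z = 0. Lengths are in m, angles in rad, forces in N, time in s.
With the tool pointing down it reaches from about 0.35 to 0.775 m from the base axis. Payload 5.5 kg.
Tool frame: the origin (TCP) lies midway between the tips of the shut fingers; the grasp point (between the pads) lies 19 mm behind it; z points along the fingers, y is the line along which they close (so a half turn about z gives the same grasp; the last joint's range is limited). The gripper opens to 85 mm and grips with 20 to 120 N. Pads are 22 mm wide; open, the fingers measure 114 mm over their backs; the gripper's body (76 mm by 85 mm) begins 54 mm behind the grasp point. The pads swing forward as they close: fully open they stand 13 mm farther back than shut.
Start: joints at [0.998, 0.313, 0.046, 1.304, 0, 1.431], TCP at [0.241, 0.522, 0.231] pointing down, gripper open.
Joint ranges: [-2.76, 2.76], [-0.86, 1.69], [-1.03, 1.26], [-2.2, 2.34], [-1.47, 1.5], [-3.14, 3.14]. Speed limits (rad/s): [2.57, 2.57, 3.14, 3.14, 3.14, 3.14].

INTERFACE

Orientations are given as a unit quaternion [x, y, z, w].
In Python, from station import bot gives the robot as it stands.
- The arm moves only by the tool move_arm, never from a script. Its argument "targets" is a list of rows, each an object with "delta_pos": the shift along the tool's x, y, z in cm, a list of three; "dr": the turn, a rotation vector about the tool's x, y, z in degrees, a list of three; "fingers": the opening, from -1 (shut) to 1 (fully open), so that 0 is half open. In form: [{"delta_pos": [dx, dy, dz], "dr": [wx, wy, wz], "fingers": fingers}, ...]. A call has 1 to 10 rows; each row shifts and turns the commanded pose from where the row before left it, along the tool's axes as they then stand; what a row does not reach is not made up. A row lasts 1/8 s, in which the tool goes at most 62.5 mm and 10.7 degrees, less where a joint would pass 70% of its speed; a pose out of reach is approached as far as the arm can. A call is refused whole if a number of a shift passes 6.25 or a number of a turn 10.7, either way. A call with a gripper value outside its range is refused whole. The fingers move at their own pace and stop on an object; "force" is the grip in N (left out, the last holds). Time passes only in rows, so rows that do not move let the fingers close. It gives the time, the measured TCP pose, the force, the opening and the grip force at its end, in the units of the state.
- bot.sense(): the state, without advancing time (a new reading comes with each control period).
- bot.capture(name): name is "scene" or "top" or "wrist"; returns (picture, depth): 384x512x3 uint8, red, green, blue; 384x512 float32, m along the optical axis (not along the pixel's ray), 0 where there is no reading.
- bot.calibration(name): a dict with "K" (3x3 intrinsics, pixels), "R" (3x3) and "t" (3): a world point X has camera coordinates R X + t. Camera axes: x right, y down, z forward; pixel columns grow to the right and rows downward; lengths in m; the calibration is good to about 2 mm. A picture is of the moment at which its call begins: read the wrist's pose just before it. calibration takes no time and is no camera call; for the wrist camera it gives the pose at the moment of the call.
- bot.close_job(): hands the job in; it is judged then, once.
Trained networks look in the newest picture that a camera, given by its name, has taken for a name from the list of things; names that differ only in an ending like _2 or _b are one class to them, and where a whole thing is asked for, a point or a joint stands for the part that bears it (a point fixed in the world has none). Each returns a list of dicts, best first, with "score" (0 to 1); they miss things now and then, are a little off and sometimes report something else, mostly with a low value. They report only what shows in the picture. A call takes as long as a camera call. They do not tell look-alikes from the thing itself.
- bot.look_for(camera, target): "at" ([row, column] in pixels, amid what is visible of it).
- bot.masks_of(camera, target): "pixels" (384x512 bool, what is visible of it) and "at" ([row, column] in pixels, amid what is visible of it).
- bot.place_of(camera, target): "at" ([row, column] in pixels: a listed point, or the origin of a listed thing).
The state is a dict: "time": time; "joint_positions": joint angles; "qvel": joint speeds; "joint_efforts": joint torques, N m; "ee_pos": TCP position; "ee_rot": TCP orientation; "ft_force": force on the tool from outside, world axes, zero at the start; "wrist_torque": the same for the moment, N m; "finger_gap": opening from 0.0 (shut) to 1.0 (fully open); "grip_force": force on a finger pad.
Only numpy, scipy, OpenCV 4.12 (cv2) and the standard library are available. Lean on these libraries where they do the work, as an engineer would, in place of code of your own. Each camera call takes 0.05 s, during which the arm holds its last target. There are 200 camera calls.

TASK

Put the trimming jig's carriage on: set it on the base plate in front of the open, tapered end of the dovetail rail, slide it along the rail until it is fully home against the stop, then tighten its side clamp knob about a quarter turn clockwise, to its end. The carriage is the aluminium block with a dovetail slot underneath and a black bar knob at its side; the similar block without slot or knob is a mould half and is not needed.

Things in the scene. Friction and masses are not known exactly. Their poses are not given: they have to be found in the camera images.
- jig: Fixed jig; origin: underside centre of its dark base plate, 110 (x) x 260 (y) x 8 mm. Steel dovetail rail on the plate along y, at x 0, y +15 to +112 mm: 22 high, 40 wide on top, 26 at the foot; its open end tapers over y 15-40 from 24/10 mm wide. A stop (70 wide, top 42 above bench) closes it at y +112. Plate at y below +15 is bare. Carriage is home with handle centre at x 0, y +77, z +69.
- carriage_grip (a point): Centre of the carriage's dark square post handle (30x30, 50 tall), 61 mm above its feet. Axes: y along the slot, z up. Loose, 0.3-0.65 kg. Body 72 (x) x 70 (y), 36 high; through slot 32 wide at the feet, 46 at 22 up, roof 26 up: 3 mm side play on the rail, may ride up to 8 mm high. Knob shelf juts to x -99, level with the deck; grip the post on its y faces. Either way round fits.
- clamp_grip (a point): Grip point of the carriage's side clamp knob, on its upright axis: 72 mm from the handle's axis on the carriage's -x side, 60 mm above its feet, 24 above the shelf. The knob is a black bar 44 long, 14 wide, 24 tall, spanning 16 mm below to 8 mm above this point, on a thin stem. The point's axes turn with it: y along the bar, x across it.
- clamp (a joint): Turn of the clamp knob, rad, growing clockwise seen from above. Near 0 (start 0 to 0.2): loose, bar along the slot. 1.5: end stop, bar across the slot. Tight above 1.1. Stays where left; needs about 0.04 N m.
Not all that is in view belongs to the job. What is shaped like the part that bears carriage_grip but yellow is not meant.

How it is judged:
By the outcome, as a careful person would: the job done as asked, in the order asked, and still so for the second after the job is handed in, with the robot touching nothing.
It also fails if it takes over 51 s, if anything falls off the work surface, if the arm or the gripper's body presses on something with over 40 N, if the wrist force passes 120 N, or if a joint passes its speed limit or range.

## Working session

There is one attempt and no reset: what is moved stays moved. The work goes in short steps, Python scripts to look and compute and a tool call to move; the robot and the scene stay as the last step left them, time stands still between calls to the robot, and variables do not carry over. Pictures are saved under pics/ and viewed, at most 10 in all, crops included, and the job is handed in when it is done.

Besides the shell and the picture viewer there is one more tool, called after "Request:" as name([rows], argument=value, ...), one row to a line, values as JSON. move_arm: Moves the arm, as the interface text tells. Its arguments: {"type":"object","properties":{"targets":{"type":"array"},"force":{"type":"number"}},"required":["targets"]}

```bash
mkdir -p pics
cat > h.py <<'E'
import numpy as np, cv2
from station import bot
from scipy.spatial.transform import Rotation as Rn
def cap(c):
    cal=bot.calibration(c); p,d=bot.capture(c); return p,d,cal
def pts(d,cal):
    v,u=np.mgrid[:384,:512]; K=np.array(cal["K"]);R=np.array(cal["R"]);t=np.array(cal["t"])
    c=np.stack([(u-K[0,2])/K[0,0]*d,(v-K[1,2])/K[1,1]*d,d],-1)
    return (c-t)@R
def atz(rc,z,cal):
    K=np.array(cal["K"]);R=np.array(cal["R"]);t=np.array(cal["t"])
    r=R.T@np.linalg.inv(K)@[rc[1],rc[0],1]; o=-R.T@t
    return o+r*(z-o[2])/r[2]
E
python3 - <<'E'
from h import *
s=bot.sense(); print(s["time"],s["ee_pos"],s["ee_rot"],s["ft_force"])
ps=[]
for c in ["top","scene"]:
    p,d,cal=cap(c); np.savez(f"{c}.npz",p=p,d=d,**cal); ps.append(p)
    for t,z in [("carriage_grip",.061),("clamp_grip",.06),("jig",.0)]:
        for r in bot.place_of(c,t)[:3]:
            print(c,t,r["score"],np.round(r["at"]),atz(r["at"],z,cal).round(3))
cv2.imwrite("pics/top.png",cv2.resize(ps[0],(800,600))[:,:,::-1]);cv2.imwrite("pics/scene.png",cv2.resize(ps[1],(800,600))[:,:,::-1])
E
```

```text
0.0 [0.24089817 0.52153229 0.23041023] [ 2.14725216e-01  9.76674065e-01 -8.72116138e-04 -3.03841255e-04] [-0.0272175  -0.00295156 -0.263964  ]
top carriage_grip 0.94 [190. 334.] [ 0.415 -0.405  0.061]
top carriage_grip 0.76 [117. 285.] [ 0.646 -0.28   0.061]
top carriage_grip 0.55 [257. 361.] [ 0.222 -0.462  0.061]
top clamp_grip 0.67 [137. 290.] [ 0.582 -0.29   0.06 ]
top clamp_grip 0.62 [244. 342.] [ 0.262 -0.413  0.06 ]
top clamp_grip 0.49 [179. 355.] [ 0.446 -0.471  0.06 ]
top jig 0.69 [163. 175.] [0.54  0.065 0.   ]
scene carriage_grip 0.84 [182. 176.] [ 0.409 -0.396  0.061]
scene carriage_grip 0.8 [140. 176.] [ 0.215 -0.468  0.061]
scene carriage_grip 0.55 [262. 189.] [ 0.647 -0.277  0.061]
scene clamp_grip 0.71 [238. 196.] [ 0.584 -0.285  0.06 ]
scene clamp_grip 0.68 [150. 186.] [ 0.26 -0.42  0.06]
scene clamp_grip 0.6 [190. 144.] [ 0.451 -0.46   0.06 ]
scene jig 0.7 [259. 364.] [0.524 0.068 0.   ]
scene jig 0.28 [262. 192.] [ 0.599 -0.297  0.   ]
```

View pics/top.png

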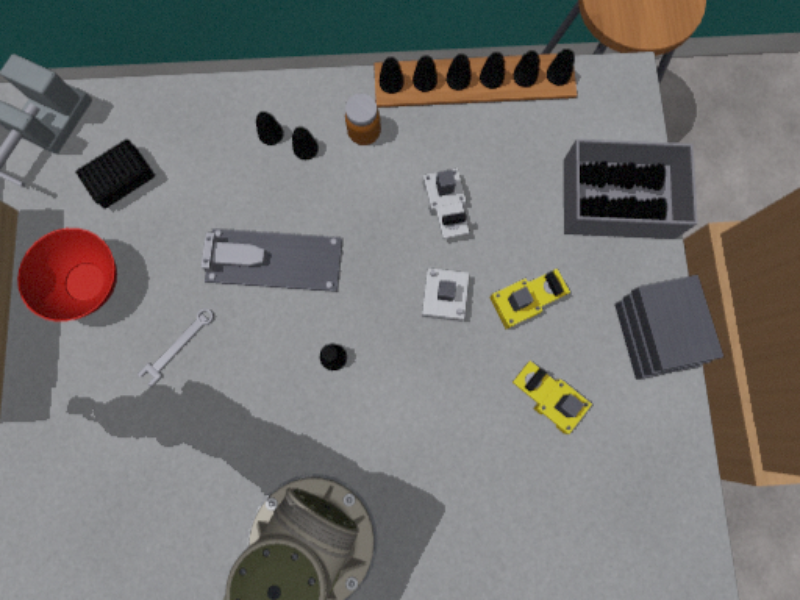

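View pics/scene.png

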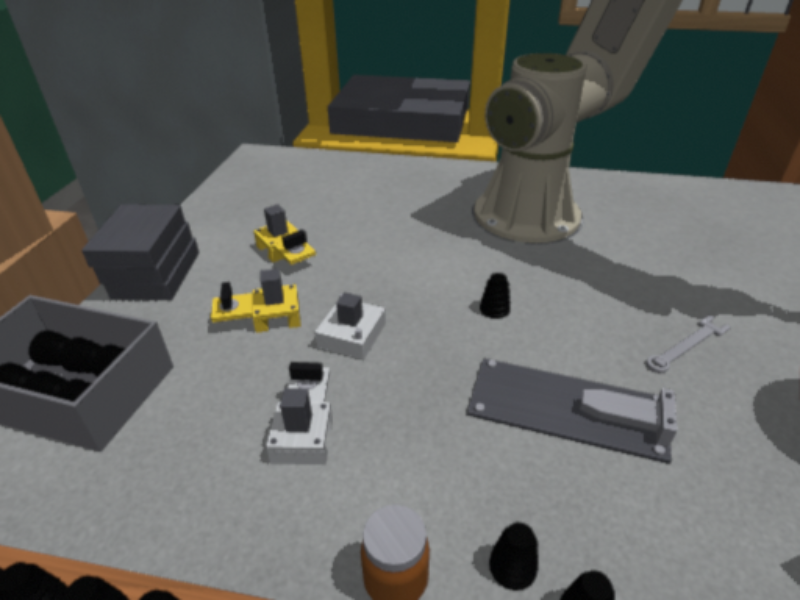

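The top view shows the carriage at about px (445,183) in the 800-wide picture, with its knob at (453,217) on the near side. The mould half is at (447,293), and the yellow look-alikes are to the right of it. The jig is at about (272,262), with its stop on the left (+y). Next I'll fit the poses using depth.

```bash
cat >> h.py <<'E'
def rect(P,m,k=3):
    m=cv2.morphologyEx(m.astype(np.uint8),cv2.MORPH_OPEN,np.ones((k,k)))
    n,l,st,ce=cv2.connectedComponentsWithStats(m)
    out=[]
    for i in range(1,n):
        if st[i,4]<15: continue
        q=P[l==i]; (c,s,a)=cv2.minAreaRect((q[:,:2]*1000).astype(np.float32))
        out.append((np.round(c,1),np.round(s,1),round(a,1),len(q),np.round(np.median(q[:,2])*1000,1)))
    return out
E
python3 - <<'E'
from h import *
z=np.load("top.npz"); P=pts(z["d"],z); Z=P[...,2]; x,y=P[...,0],P[...,1]
print("bench",np.median(Z[(abs(x-.5)<.03)&(abs(y+.15)<.03)]))
A=(x>.5)&(x<.75)&(y>-.36)&(y<-.2)
print("deck+",rect(P,A&(Z>.028)&(Z<.045))); print("top",rect(P,A&(Z>.055),2))
J=(x>.42)&(x<.64)&(y>-.1)&(y<.25)
print("plate",rect(P,J&(Z>.004)&(Z<.05)));print("rail",rect(P,J&(Z>.02)&(Z<.034)));print("stop",rect(P,J&(Z>.036),2))
E
```

```text
bench 0.0011085716047250008
deck+ [(array([ 636.3, -280.8]), array([95.3, 70.7]), 9.1, 444, np.float64(36.9)), (array([ 561.1, -292.3]), array([25.2, 50.4]), 6.5, 131, np.float64(36.3))]
top [(array([ 651. , -288.1]), array([33. , 58.7]), 41.2, 149, np.float64(84.6)), (array([ 413.1, -232.2]), array([ 42.9, 425.9]), 69.0, 88, np.float64(67.2))]
plate [(array([528.7,  63.7]), array([261.2, 111. ]), 83.0, 2979, np.float64(9.5))]
rail [(array([537.4, 126.8]), array([98.5, 40.4]), 83.5, 315, np.float64(30.9))]
stop [(array([371.3,  23. ]), array([512.3,  63.1]), 43.3, 135, np.float64(41.9))]
```

```bash
cat >> h.py <<'E'
def plan(goal,yang,n,f,start=None):
    """rows (<=n) from present pose to goal (m), tool-y at world angle yang (deg), tool down; even steps"""
    s=bot.sense(); p=np.array(s["ee_pos"]); R=Rn.from_quat(s["ee_rot"])
    a=np.radians(yang); ty=np.array([np.cos(a),np.sin(a),0]); tz=np.array([0,0,-1.]); G=Rn.from_matrix(np.stack([np.cross(ty,tz),ty,tz],1))
    rv=(R.inv()*G).as_rotvec(); step=Rn.from_rotvec(rv/n); dp=(np.array(goal)-p)/n
    print("total cm",np.round(np.linalg.norm(dp)*n*100,2),"rot",np.round(np.degrees(rv),1))
    for i in range(n):
        print({"delta_pos":[float(v) for v in np.round(R.inv().apply(dp)*100,2)],"dr":[float(v) for v in np.round(np.degrees(rv)/n,2)],"fingers":f}); R=R*step
E
python3 -c "
from h import *
plan([.625,-.275,.2],99,16,1)"
```

```text
total cm 88.51 rot [ -0.   -0.  -33.8]
{'delta_pos': [-4.27, -3.52, 0.2], 'dr': [-0.0, -0.0, -2.11], 'fingers': 1}
{'delta_pos': [-4.13, -3.67, 0.2], 'dr': [-0.0, -0.0, -2.11], 'fingers': 1}
{'delta_pos': [-4.0, -3.82, 0.2], 'dr': [-0.0, -0.0, -2.11], 'fingers': 1}
{'delta_pos': [-3.85, -3.96, 0.2], 'dr': [-0.0, -0.0, -2.11], 'fingers': 1}
{'delta_pos': [-3.7, -4.1, 0.2], 'dr': [-0.0, -0.0, -2.11], 'fingers': 1}
{'delta_pos': [-3.55, -4.24, 0.2], 'dr': [-0.0, -0.0, -2.11], 'fingers': 1}
{'delta_pos': [-3.39, -4.37, 0.2], 'dr': [-0.0, -0.0, -2.11], 'fingers': 1}
{'delta_pos': [-3.23, -4.49, 0.2], 'dr': [-0.0, -0.0, -2.11], 'fingers': 1}
{'delta_pos': [-3.06, -4.6, 0.2], 'dr': [-0.0, -0.0, -2.11], 'fingers': 1}
{'delta_pos': [-2.89, -4.71, 0.2], 'dr': [-0.0, -0.0, -2.11], 'fingers': 1}
{'delta_pos': [-2.71, -4.82, 0.2], 'dr': [-0.0, -0.0, -2.11], 'fingers': 1}
{'delta_pos': [-2.53, -4.91, 0.2], 'dr': [-0.0, -0.0, -2.11], 'fingers': 1}
{'delta_pos': [-2.35, -5.0, 0.2], 'dr': [-0.0, -0.0, -2.11], 'fingers': 1}
{'delta_pos': [-2.17, -5.09, 0.19], 'dr': [-0.0, -0.0, -2.11], 'fingers': 1}
{'delta_pos': [-1.98, -5.16, 0.19], 'dr': [-0.0, -0.0, -2.11], 'fingers': 1}
{'delta_pos': [-1.78, -5.23, 0.19], 'dr': [-0.0, -0.0, -2.11], 'fingers': 1}
```

Request:
move_arm([
  {"delta_pos": [-4.3, -3.5, 0.2], "dr": [0, 0, -2.1], "fingers": 1},
  {"delta_pos": [-4.1, -3.7, 0.2], "dr": [0, 0, -2.1], "fingers": 1},
  {"delta_pos": [-4.0, -3.8, 0.2], "dr": [0, 0, -2.1], "fingers": 1},
  {"delta_pos": [-3.9, -4.0, 0.2], "dr": [0, 0, -2.1], "fingers": 1},
  {"delta_pos": [-3.7, -4.1, 0.2], "dr": [0, 0, -2.1], "fingers": 1},
  {"delta_pos": [-3.6, -4.2, 0.2], "dr": [0, 0, -2.1], "fingers": 1},
  {"delta_pos": [-3.4, -4.4, 0.2], "dr": [0, 0, -2.1], "fingers": 1},
  {"delta_pos": [-3.2, -4.5, 0.2], "dr": [0, 0, -2.1], "fingers": 1},
])

```text
time: 1.4
ee_pos: [0.4341, 0.1211, 0.2156]
ee_rot: [0.069, 0.998, 0.0, 0.001]
ft_force: [0.3, 0.7, 0.9]
finger_gap: 1.0
grip_force: 0.0
```

Run:
```python
from h import *
s=bot.sense();print(s["time"],s["ee_pos"])
p,d,cal=cap("wrist"); P=pts(d,cal); Z=P[...,2];x,y=P[...,0],P[...,1]
print(np.array(cal["R"]).T[:,2], -np.array(cal["R"]).T@np.array(cal["t"]))
J=(x>.42)&(x<.64)&(y>-.1)&(y<.25)&(d>0)
print("plate",rect(P,J&(Z>.004)&(Z<.05)));print("rail",rect(P,J&(Z>.024)&(Z<.034)));print("stop",rect(P,J&(Z>.036)&(Z<.05)))
cv2.imwrite("pics/w1.png",p[:,:,::-1])
plan([.625,-.275,.2],99,8,1)
```

```text
1.4 [0.4341202  0.12113897 0.21556846]
[ 0.27881265 -0.03809737 -0.95958954] [0.36353391 0.13121653 0.3586151 ]
plate [(array([428.3, 198.3]), array([15. , 29.2]), 0.2, 144, np.float64(8.2)), (array([423. , 204.1]), array([4.1, 4.2]), 87.0, 15, np.float64(7.6)), (array([527.7,  64.8]), array([260.5, 110.8]), 82.9, 13805, np.float64(8.9))]
rail [(array([507.8, 184.4]), array([2.9, 8.8]), 10.0, 27, np.float64(28.0)), (array([535.7, 128.3]), array([97.2, 40.3]), 82.9, 2162, np.float64(30.7))]
stop [(array([542. , 184.2]), array([16.2, 69.7]), 82.9, 749, np.float64(42.6))]
total cm 43.41 rot [ -0.2   0.2 -17.2]
{'delta_pos': [-3.02, -4.5, 0.22], 'dr': [-0.03, 0.02, -2.15], 'fingers': 1}
{'delta_pos': [-2.85, -4.61, 0.21], 'dr': [-0.03, 0.02, -2.15], 'fingers': 1}
{'delta_pos': [-2.67, -4.72, 0.21], 'dr': [-0.03, 0.02, -2.15], 'fingers': 1}
{'delta_pos': [-2.5, -4.81, 0.21], 'dr': [-0.03, 0.02, -2.15], 'fingers': 1}
{'delta_pos': [-2.31, -4.9, 0.2], 'dr': [-0.03, 0.02, -2.15], 'fingers': 1}
{'delta_pos': [-2.13, -4.99, 0.2], 'dr': [-0.03, 0.02, -2.15], 'fingers': 1}
{'delta_pos': [-1.94, -5.06, 0.2], 'dr': [-0.03, 0.02, -2.15], 'fingers': 1}
{'delta_pos': [-1.75, -5.13, 0.19], 'dr': [-0.03, 0.02, -2.15], 'fingers': 1}
```

View pics/w1.png

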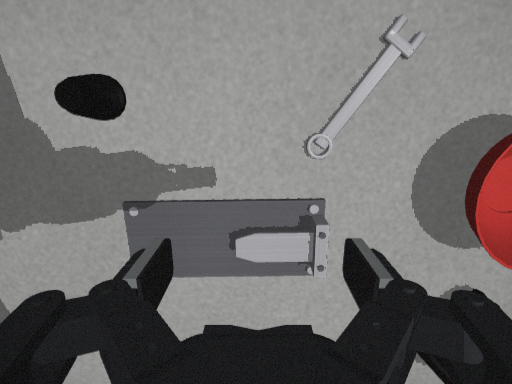

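The wrist view shows the plate with the rail and stop on the right, at about (275,245), unobstructed. The jig is at (527.7, 64.8) mm with its y axis at 82.9°, and the sizes match. Next, the carriage.

Request:
move_arm([
  {"delta_pos": [-3.0, -4.5, 0.2], "dr": [0, 0, -2.1], "fingers": 1},
  {"delta_pos": [-2.9, -4.6, 0.2], "dr": [0, 0, -2.1], "fingers": 1},
  {"delta_pos": [-2.7, -4.7, 0.2], "dr": [0, 0, -2.2], "fingers": 1},
  {"delta_pos": [-2.5, -4.8, 0.2], "dr": [0, 0, -2.1], "fingers": 1},
  {"delta_pos": [-2.3, -4.9, 0.2], "dr": [0, 0, -2.2], "fingers": 1},
  {"delta_pos": [-2.1, -5.0, 0.2], "dr": [0, 0, -2.1], "fingers": 1},
  {"delta_pos": [-1.9, -5.1, 0.2], "dr": [0, 0, -2.2], "fingers": 1},
  {"delta_pos": [-1.8, -5.1, 0.2], "dr": [0, 0, -2.1], "fingers": 1},
  {"delta_pos": [0, 0, 0], "dr": [0, 0, 0], "fingers": 1},
])

```text
time: 2.58
ee_pos: [0.6233, -0.2709, 0.197]
ee_rot: [-0.077, 0.997, 0.0, -0.001]
ft_force: [-0.5, 0.6, 0.3]
finger_gap: 1.002
grip_force: 0.0
```

Run:
```python
from h import *
s=bot.sense();print(s["time"],s["ee_pos"],s["qvel"])
p,d,cal=cap("wrist"); P=pts(d,cal); Z=P[...,2];x,y=P[...,0],P[...,1]
A=(x>.5)&(x<.75)&(y>-.36)&(y<-.2)&(d>0)
print("deck",rect(P,A&(Z>.03)&(Z<.042)));print("post",rect(P,A&(Z>.08)&(Z<.092)));print("knob",rect(P,A&(Z>.062)&(Z<.074)))
cv2.imwrite("pics/w2.png",p[:,:,::-1])
```

```text
2.575 [ 0.62327392 -0.27087994  0.19697923] [ 0.04382092 -0.05612542 -0.06363329  0.0232449   0.01945163  0.0255858 ]
deck [(array([ 560.7, -292.3]), array([23.5, 51.5]), 8.8, 1071, np.float64(36.7)), (array([ 630. , -280.9]), array([106. ,  69.7]), 9.8, 3888, np.float64(36.7))]
post [(array([ 646.1, -277.7]), array([29.7, 29.9]), 9.8, 1023, np.float64(86.5))]
knob [(array([ 575.7, -289.3]), array([14. , 43.5]), 7.1, 725, np.float64(68.4)), (array([ 634. , -291.7]), array([0.5, 3.8]), 15.7, 16, np.float64(68.1)), (array([ 632.4, -282. ]), array([ 0.8, 12.9]), 10.7, 48, np.float64(67.6)), (array([ 630.1, -268.9]), array([0.7, 6. ]), 5.4, 21, np.float64(67.8))]
```

View pics/w2.png

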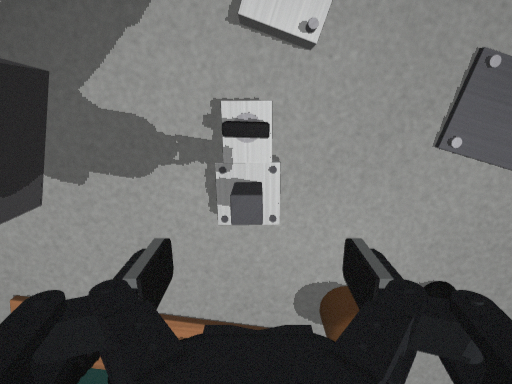

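The carriage is confirmed: silver shelf with the black bar at (246,129) and the dark post at (247,205). The post is at (646.1, -277.7) mm, yaw 9.6°, and its top at 86 mm is as expected. I'll move over it, go down and grip.

```bash
python3 -c "
from h import *
plan([.6461,-.2777,.043],99.6,5,1)"
```

```text
total cm 15.66 rot [ 0.1 -0.1 -0.7]
{'delta_pos': [-0.44, -0.25, 3.09], 'dr': [0.02, -0.02, -0.13], 'fingers': 1}
{'delta_pos': [-0.44, -0.25, 3.09], 'dr': [0.02, -0.02, -0.13], 'fingers': 1}
{'delta_pos': [-0.44, -0.25, 3.09], 'dr': [0.02, -0.02, -0.13], 'fingers': 1}
{'delta_pos': [-0.44, -0.25, 3.09], 'dr': [0.02, -0.02, -0.13], 'fingers': 1}
{'delta_pos': [-0.44, -0.25, 3.09], 'dr': [0.02, -0.02, -0.13], 'fingers': 1}
```

Request:
move_arm([
  {"delta_pos": [-1.1, -0.5, 3.0], "dr": [0, 0, -0.6], "fingers": 1},
  {"delta_pos": [-1.1, -0.4, 3.0], "dr": [0, 0, 0], "fingers": 1},
  {"delta_pos": [0, 0, 3.2], "dr": [0, 0, 0], "fingers": 1},
  {"delta_pos": [0, 0, 1.6], "dr": [0, 0, 0], "fingers": 1},
  {"delta_pos": [0, 0, 0], "dr": [0, 0, 0], "fingers": 1},
  {"delta_pos": [0, 0, 0], "dr": [0, 0, 0], "fingers": 1},
])

```text
time: 3.38
ee_pos: [0.6464, -0.2727, 0.0931]
ee_rot: [-0.085, 0.996, -0.001, 0.001]
ft_force: [0.1, 0.7, -0.5]
finger_gap: 1.0
grip_force: 0.0
```

```bash
python3 -c "
from h import *
print(bot.sense()['ee_pos'])
plan([.6461,-.2777,.043],99.6,2,1)"
```

```text
[ 0.6464131  -0.27271162  0.09307427]
total cm 5.03 rot [-0.1  0.1  0.1]
{'delta_pos': [0.06, -0.24, 2.5], 'dr': [-0.04, 0.05, 0.06], 'fingers': 1}
{'delta_pos': [0.06, -0.24, 2.5], 'dr': [-0.04, 0.05, 0.06], 'fingers': 1}
```

Request:
move_arm([
  {"delta_pos": [0.1, -0.5, 2.5], "dr": [0, 0, 0], "fingers": 1},
  {"delta_pos": [0, 0, 2.5], "dr": [0, 0, 0], "fingers": 1},
  {"delta_pos": [0, 0, 0], "dr": [0, 0, 0], "fingers": 1},
  {"delta_pos": [0, 0, 0], "dr": [0, 0, 0], "fingers": 1},
])

```text
time: 3.88
ee_pos: [0.6465, -0.2783, 0.0432]
ee_rot: [-0.085, 0.996, -0.001, 0.001]
ft_force: [0.3, 0.1, -0.2]
finger_gap: 1.0
grip_force: 0.0
```

Request:
move_arm([
  {"delta_pos": [0, 0, 0], "dr": [0, 0, 0], "fingers": -1},
  {"delta_pos": [0, 0, 0], "dr": [0, 0, 0], "fingers": -1},
  {"delta_pos": [0, 0, 0], "dr": [0, 0, 0], "fingers": -1},
  {"delta_pos": [0, 0, 0], "dr": [0, 0, 0], "fingers": -1},
  {"delta_pos": [0, 0, 0], "dr": [0, 0, 0], "fingers": -1},
  {"delta_pos": [0, 0, 0], "dr": [0, 0, 0], "fingers": -1},
], force=60)

```text
time: 4.62
ee_pos: [0.6459, -0.2781, 0.0419]
ee_rot: [-0.085, 0.996, -0.0, 0.0]
ft_force: [-0.3, -0.7, 5.6]
finger_gap: 0.345
grip_force: 60.4
```

```bash
python3 -c "
from h import *
s=bot.sense();print(s['ee_pos'],s['finger_gap'],s['grip_force'],s['ft_force'])
plan([.6461,-.2777,.103],99.6,2,-1)"
```

```text
[ 0.64592539 -0.27809632  0.04187444] 0.3451069479782559 60.37758708000183 [-0.32156266 -0.74152847  5.60031934]
total cm 6.11 rot [-0.   0.   0.1]
{'delta_pos': [-0.01, 0.02, -3.06], 'dr': [-0.02, 0.02, 0.05], 'fingers': -1}
{'delta_pos': [-0.01, 0.02, -3.06], 'dr': [-0.02, 0.02, 0.05], 'fingers': -1}
```

Request:
move_arm([
  {"delta_pos": [0, 0, -2.0], "dr": [0, 0, 0], "fingers": -1},
  {"delta_pos": [0, 0, -4.0], "dr": [0, 0, 0], "fingers": -1},
  {"delta_pos": [0, 0, 0], "dr": [0, 0, 0], "fingers": -1},
])

```text
time: 5.0
ee_pos: [0.6472, -0.2785, 0.1034]
ee_rot: [-0.085, 0.996, -0.001, 0.002]
ft_force: [1.1, -0.4, -5.3]
finger_gap: 0.342
grip_force: 60.5
```

```bash
python3 -c "
from h import *
s=bot.sense();print(s['ee_pos'],s['finger_gap'],s['grip_force'],s['ft_force'])
plan([.5237,.033,.1],82.9,9,-1)"
```

```text
[ 0.64718798 -0.27851522  0.10340072] 0.34219873397923173 60.49680233001709 [ 1.10961879 -0.37204715 -5.25868032]
total cm 33.51 rot [-0.1  0.2 16.8]
{'delta_pos': [0.77, 3.64, 0.03], 'dr': [-0.01, 0.03, 1.87], 'fingers': -1}
{'delta_pos': [0.89, 3.62, 0.03], 'dr': [-0.01, 0.03, 1.87], 'fingers': -1}
{'delta_pos': [1.0, 3.59, 0.03], 'dr': [-0.01, 0.03, 1.87], 'fingers': -1}
{'delta_pos': [1.12, 3.55, 0.03], 'dr': [-0.01, 0.03, 1.87], 'fingers': -1}
{'delta_pos': [1.24, 3.51, 0.03], 'dr': [-0.01, 0.03, 1.87], 'fingers': -1}
{'delta_pos': [1.35, 3.47, 0.03], 'dr': [-0.01, 0.03, 1.87], 'fingers': -1}
{'delta_pos': [1.46, 3.42, 0.03], 'dr': [-0.01, 0.03, 1.87], 'fingers': -1}
{'delta_pos': [1.57, 3.37, 0.03], 'dr': [-0.01, 0.03, 1.87], 'fingers': -1}
{'delta_pos': [1.68, 3.32, 0.04], 'dr': [-0.01, 0.03, 1.87], 'fingers': -1}
```

Request:
move_arm([
  {"delta_pos": [0.8, 3.6, 0], "dr": [0, 0, 1.9], "fingers": -1},
  {"delta_pos": [0.9, 3.6, 0], "dr": [0, 0, 1.9], "fingers": -1},
  {"delta_pos": [1.0, 3.6, 0], "dr": [0, 0, 1.9], "fingers": -1},
  {"delta_pos": [1.1, 3.6, 0], "dr": [0, 0, 1.9], "fingers": -1},
  {"delta_pos": [1.2, 3.5, 0], "dr": [0, 0, 1.9], "fingers": -1},
  {"delta_pos": [1.4, 3.5, 0], "dr": [0, 0, 1.8], "fingers": -1},
  {"delta_pos": [1.5, 3.4, 0], "dr": [0, 0, 1.9], "fingers": -1},
  {"delta_pos": [1.6, 3.4, 0], "dr": [0, 0, 1.8], "fingers": -1},
  {"delta_pos": [1.7, 3.3, 0], "dr": [0, 0, 1.8], "fingers": -1},
  {"delta_pos": [0, 0, 0], "dr": [0, 0, 0], "fingers": -1},
])

```text
time: 6.25
ee_pos: [0.5181, 0.0364, 0.0989]
ee_rot: [0.06, 0.998, 0.0, -0.003]
ft_force: [0.5, -1.2, -5.6]
finger_gap: 0.344
grip_force: 61.5
```

```bash
cat >> h.py <<'E'
def carr():
    s=bot.sense(); e=np.array(s["ee_pos"])
    u=np.array([np.cos(np.radians(82.9)),np.sin(np.radians(82.9))]); o=np.array([.5277,.0648]); w=np.array([u[1],-u[0]])
    print("t",s["time"],"jig xy mm",np.round([(e[:2]-o)@w*1e3,(e[:2]-o)@u*1e3,e[2]*1e3],1),"yang",[round(float(v),2) for v in Rn.from_quat(s["ee_rot"]).as_euler("xyz",True)],"ft",np.round(s["ft_force"],1),"tq",np.round(s["wrist_torque"],2),"gap",round(s["finger_gap"],3))
E
python3 - <<'E'
from h import *
carr()
p,d,cal=cap("wrist"); P=pts(d,cal); Z=P[...,2];x,y=P[...,0],P[...,1]
A=(x>.4)&(x<.6)&(y>-.06)&(y<.12)&(d>0)
print("deck",rect(P,A&(Z>.08)&(Z<.105)));print("knob",rect(P,A&(Z>.12)&(Z<.14)))
J=(x>.42)&(x<.64)&(y>-.1)&(y<.25)
print("rail",rect(P,J&(Z>.024)&(Z<.034)));print("stop",rect(P,J&(Z>.036)&(Z<.05)))
cv2.imwrite("pics/w3.png",p[:,:,::-1])
plan([.5237,.033,.055],82.9,3,-1)
E
```

```text
t 6.25 jig xy mm [ -6.  -29.4  98.9] yang [179.97, -0.31, 173.1] ft [ 0.5 -1.2 -5.6] tq [-0.08 -0.05 -0.01] gap 0.344
deck [(array([429.7,  47.6]), array([52.5, 18.7]), 81.3, 4421, np.float64(94.1)), (array([489.5,  40.2]), array([70.3, 69.2]), 83.1, 12061, np.float64(93.8))]
knob [(array([447.7,  45.4]), array([44.2, 14.1]), 80.7, 4116, np.float64(125.8)), (array([508. ,  37.9]), array([56.6,  9.6]), 83.6, 2425, np.float64(130.3))]
rail [(array([532., 133.]), array([96.5, 69.9]), 78.0, 5940, np.float64(30.6)), (array([507.9, 187.8]), array([7. , 0.4]), 84.8, 15, np.float64(29.6))]
stop [(array([542.5, 183.9]), array([17.8, 70.4]), 82.5, 2404, np.float64(42.5))]
total cm 4.45 rot [-0.  -0.2  0.1]
{'delta_pos': [-0.15, -0.05, 1.48], 'dr': [-0.0, -0.07, 0.05], 'fingers': -1}
{'delta_pos': [-0.15, -0.05, 1.48], 'dr': [-0.0, -0.07, 0.05], 'fingers': -1}
{'delta_pos': [-0.15, -0.05, 1.48], 'dr': [-0.0, -0.07, 0.05], 'fingers': -1}
```

View pics/w3.png

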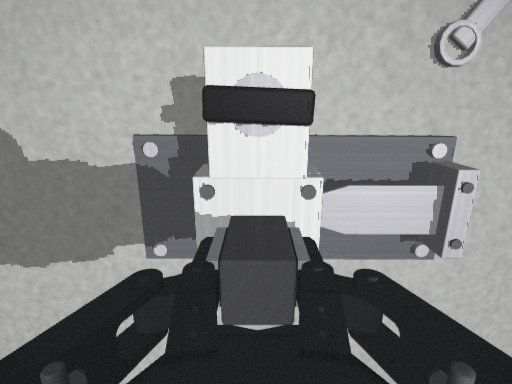

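The carriage is held square over the bare plate, and the rail's open end at px (330,210) lies just ahead of it. It sits about 5.5 mm to the -x side, so I'll correct that and lower it.

Request:
move_arm([
  {"delta_pos": [-0.3, -0.1, 1.5], "dr": [0, 0, 0], "fingers": -1},
  {"delta_pos": [-0.25, -0.1, 1.5], "dr": [0, -0.2, 0], "fingers": -1},
  {"delta_pos": [0, 0, 1.2], "dr": [0, 0, 0], "fingers": -1},
  {"delta_pos": [0, 0, 0], "dr": [0, 0, 0], "fingers": -1},
  {"delta_pos": [0, 0, 0], "dr": [0, 0, 0], "fingers": -1},
])

```text
time: 6.92
ee_pos: [0.5269, 0.031, 0.0592]
ee_rot: [0.062, 0.998, -0.0, 0.002]
ft_force: [0.3, 0.7, -3.7]
finger_gap: 0.345
grip_force: 61.4
```

Run:
```python
from h import *
carr()
p,d,cal=cap("wrist"); P=pts(d,cal); Z=P[...,2];x,y=P[...,0],P[...,1]
A=(x>.4)&(x<.6)&(y>-.06)&(y<.12)&(d>0)
print("deck",rect(P,A&(Z>.04)&(Z<.06)));print("knob",rect(P,A&(Z>.07)&(Z<.09)))
```

```text
t 6.925 jig xy mm [  3.4 -33.7  59.2] yang [179.99, 0.2, 172.87] ft [ 0.3  0.7 -3.7] tq [-0.03 -0.06 -0.01] gap 0.345
deck [(array([438.6,  42.5]), array([52.3, 18.8]), 81.4, 4422, np.float64(53.7)), (array([498.1,  35. ]), array([70.2, 68.6]), 82.9, 11858, np.float64(53.9))]
knob [(array([456.2,  40.3]), array([44.4, 14.1]), 80.5, 4092, np.float64(85.5)), (array([516.4,  32.7]), array([56.7,  9. ]), 82.8, 2078, np.float64(81.1))]
```

Request:
move_arm([
  {"delta_pos": [0.4, 0.1, 0.5], "dr": [0, 0, 0], "fingers": -1},
  {"delta_pos": [0, 0, 0.3], "dr": [0, 0, 0], "fingers": -1},
  {"delta_pos": [0, 0, 0], "dr": [0, 0, 0], "fingers": -1},
  {"delta_pos": [0, 0, 0], "dr": [0, 0, 0], "fingers": -1},
  {"delta_pos": [0, 0, 0], "dr": [0, 0, 0], "fingers": -1},
])

```text
time: 7.6
ee_pos: [0.5231, 0.0328, 0.0514]
ee_rot: [0.062, 0.998, -0.0, 0.002]
ft_force: [-0.7, 0.4, -4.8]
finger_gap: 0.345
grip_force: 61.5
```

Run:
```python
from h import *
carr()
p,d,cal=cap("wrist"); P=pts(d,cal); Z=P[...,2];x,y=P[...,0],P[...,1]
A=(x>.4)&(x<.6)&(y>-.06)&(y<.12)&(d>0)
print("deck",rect(P,A&(Z>.035)&(Z<.06)));print("knob",rect(P,A&(Z>.062)&(Z<.09)))
```

```text
t 7.6 jig xy mm [ -0.6 -32.4  51.4] yang [180.0, 0.22, 172.9] ft [-0.7  0.4 -4.8] tq [-0.06 -0.08  0.03] gap 0.345
deck [(array([434.7,  44.4]), array([52.6, 18.7]), 80.9, 4421, np.float64(45.8)), (array([494.6,  36.7]), array([70.2, 68.9]), 82.6, 12211, np.float64(46.1))]
knob [(array([452.4,  42.1]), array([44.4, 14. ]), 80.6, 4115, np.float64(77.7)), (array([512.5,  34.4]), array([56.9,  9.1]), 82.8, 2989, np.float64(77.2))]
```

Request:
move_arm([
  {"delta_pos": [0, 0, 0.1], "dr": [0, 0, 0], "fingers": -1},
  {"delta_pos": [0, 0, 0.1], "dr": [0, 0, 0], "fingers": -1},
  {"delta_pos": [0, 0, 0], "dr": [0, 0, 0], "fingers": -1},
])

```text
time: 8.02
ee_pos: [0.5232, 0.0327, 0.0499]
ee_rot: [0.062, 0.998, -0.0, 0.002]
ft_force: [-0.1, -0.1, 2.6]
finger_gap: 0.344
grip_force: 62.5
```

Contact with the plate: the vertical force went from -4.8 to +2.6 N. Now I'll slide it along the rail.

Request:
move_arm([
  {"delta_pos": [0, 0.8, -0.05], "dr": [0, 0, 0], "fingers": -1},
  {"delta_pos": [0, 0.8, 0], "dr": [0, 0, 0], "fingers": -1},
  {"delta_pos": [0, 0.8, 0], "dr": [0, 0, 0], "fingers": -1},
  {"delta_pos": [0, 0.8, 0], "dr": [0, 0, 0], "fingers": -1},
  {"delta_pos": [0, 0, 0], "dr": [0, 0, 0], "fingers": -1},
])

```text
time: 8.65
ee_pos: [0.5272, 0.0659, 0.0499]
ee_rot: [0.061, 0.998, 0.001, 0.002]
ft_force: [1.2, 1.6, 1.3]
finger_gap: 0.342
grip_force: 62.2
```

```bash
python3 -c "
from h import *
carr()"
```

```text
t 8.65 jig xy mm [-0.6  1.  49.9] yang [179.9, 0.23, 172.97] ft [1.2 1.6 1.3] tq [ 0.25  0.01 -0.04] gap 0.342
```

Request:
move_arm([
  {"delta_pos": [0, 0.8, 0], "dr": [0, 0, 0], "fingers": -1},
  {"delta_pos": [0, 0.8, 0], "dr": [0, 0, 0], "fingers": -1},
  {"delta_pos": [0, 0.8, 0], "dr": [0, 0, 0], "fingers": -1},
  {"delta_pos": [0, 0.8, 0], "dr": [0, 0, 0], "fingers": -1},
  {"delta_pos": [0, 0, 0], "dr": [0, 0, 0], "fingers": -1},
])

```text
time: 9.28
ee_pos: [0.5311, 0.0976, 0.0499]
ee_rot: [0.061, 0.998, 0.001, 0.002]
ft_force: [0.9, 0.2, 3.1]
finger_gap: 0.345
grip_force: 62.5
```

```bash
python3 -c "
from h import *
carr()"
```

```text
t 9.275 jig xy mm [-0.7 32.9 49.9] yang [179.89, 0.22, 172.96] ft [0.9 0.2 3.1] tq [-0.    0.17  0.01] gap 0.345
```

Smooth sliding, with low forces. Onward to just short of the stop, then gently against it.

Request:
move_arm([
  {"delta_pos": [0, 0.8, 0], "dr": [0, 0, 0], "fingers": -1},
  {"delta_pos": [0, 0.8, 0], "dr": [0, 0, 0], "fingers": -1},
  {"delta_pos": [0, 0.8, 0], "dr": [0, 0, 0], "fingers": -1},
  {"delta_pos": [0, 0.8, 0], "dr": [0, 0, 0], "fingers": -1},
  {"delta_pos": [0, 0.7, 0], "dr": [0, 0, 0], "fingers": -1},
  {"delta_pos": [0, 0.2, 0], "dr": [0, 0, 0], "fingers": -1},
  {"delta_pos": [0, 0.2, 0], "dr": [0, 0, 0], "fingers": -1},
  {"delta_pos": [0, 0, 0], "dr": [0, 0, 0], "fingers": -1},
])

```text
time: 10.28
ee_pos: [0.5361, 0.1387, 0.0499]
ee_rot: [0.062, 0.998, -0.0, 0.002]
ft_force: [-0.3, -4.4, 3.8]
finger_gap: 0.344
grip_force: 62.6
```

```bash
python3 -c "
from h import *
carr()"
```

```text
t 10.275 jig xy mm [-0.8 74.4 49.9] yang [-179.98, 0.21, 172.89] ft [-0.3 -4.4  3.8] tq [-0.92  0.25  0.14] gap 0.344
```

Request:
move_arm([
  {"delta_pos": [0, 0.2, 0], "dr": [0, 0, 0], "fingers": -1},
  {"delta_pos": [0, 0.2, 0], "dr": [0, 0, 0], "fingers": -1},
  {"delta_pos": [0, 0, 0], "dr": [0, 0, 0], "fingers": -1},
])

```text
time: 10.65
ee_pos: [0.5365, 0.1414, 0.0499]
ee_rot: [0.062, 0.998, -0.001, 0.002]
ft_force: [-0.4, -9.5, 5.6]
finger_gap: 0.341
grip_force: 62.8
```

Run:
```python
from h import *
carr()
p,d,cal=cap("wrist"); P=pts(d,cal); Z=P[...,2];x,y=P[...,0],P[...,1]
A=(x>.4)&(x<.6)&(y>.03)&(y<.25)&(d>0)
print("deck",rect(P,A&(Z>.035)&(Z<.06)));print("knob",rect(P,A&(Z>.062)&(Z<.09)))
cv2.imwrite("pics/w4.png",p[:,:,::-1])
```

```text
t 10.65 jig xy mm [-0.8 77.1 49.9] yang [-179.84, 0.21, 172.85] ft [-0.4 -9.5  5.6] tq [-1.75  0.42  0.18] gap 0.341
deck [(array([448.4, 152.9]), array([52.1, 18.9]), 82.9, 4460, np.float64(44.7)), (array([518.5, 152.6]), array([87.8, 85.9]), 80.4, 14847, np.float64(44.6))]
knob [(array([465.8, 150.8]), array([44. , 14.1]), 80.6, 4123, np.float64(76.4)), (array([526. , 143.2]), array([56.9,  9.2]), 82.5, 3160, np.float64(77.2))]
```

View pics/w4.png

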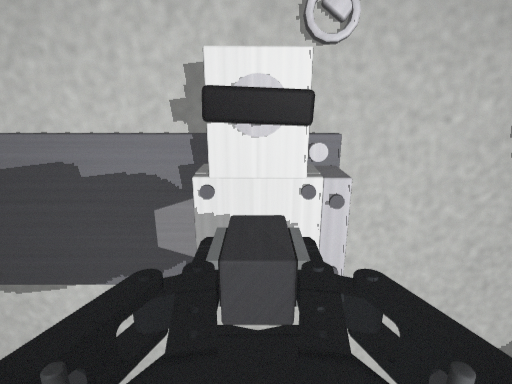

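Request:
move_arm([
  {"delta_pos": [0, 0.2, 0], "dr": [0, 0, 0], "fingers": -1},
  {"delta_pos": [0, 0, 0], "dr": [0, 0, 0], "fingers": -1},
  {"delta_pos": [0, 0, 0], "dr": [0, 0, 0], "fingers": -1},
])

```text
time: 11.08
ee_pos: [0.5365, 0.1416, 0.0501]
ee_rot: [0.063, 0.998, -0.003, 0.002]
ft_force: [-2.4, -15.7, 7.6]
finger_gap: 0.343
grip_force: 63.0
```

```bash
python3 -c "
from h import *
carr()"
```

```text
t 11.075 jig xy mm [-0.8 77.3 50.1] yang [-179.63, 0.21, 172.79] ft [ -2.4 -15.7   7.6] tq [-3.    0.61  0.33] gap 0.343
```

It is hard against the stop: the force rose to 16 N with no further travel, at y = 77.3. I'll ease off, release and rise.

Request:
move_arm([
  {"delta_pos": [0, -0.3, 0], "dr": [0, 0, 0], "fingers": -1},
  {"delta_pos": [0, 0, 0], "dr": [0, 0, 0], "fingers": 0.4},
  {"delta_pos": [0, 0, 0], "dr": [0, 0, 0], "fingers": 0.4},
  {"delta_pos": [0, 0, -1.0], "dr": [0, 0, 0], "fingers": 0.4},
  {"delta_pos": [0, 0, -3.0], "dr": [0, 0, 0], "fingers": 0.4},
  {"delta_pos": [0, 0, -4.0], "dr": [0, 0, 0], "fingers": 0.4},
  {"delta_pos": [0, 0, -3.0], "dr": [0, 0, 0], "fingers": 0.4},
  {"delta_pos": [0, 0, 0], "dr": [0, 0, 0], "fingers": 0},
])

```text
time: 12.08
ee_pos: [0.5382, 0.1426, 0.1632]
ee_rot: [0.062, 0.998, 0.001, 0.005]
ft_force: [0.3, -0.0, -0.2]
finger_gap: 0.504
grip_force: 0.0
```

Run:
```python
from h import *
carr()
p,d,cal=cap("wrist"); P=pts(d,cal); Z=P[...,2];x,y=P[...,0],P[...,1]
A=(x>.4)&(x<.62)&(y>.03)&(y<.25)&(d>0)
print("knob",rect(P,A&(Z>.07)&(Z<.082)));print("post",rect(P,A&(Z>.088)&(Z<.1)))
plan([.4658,.1508,.12],171,9,-.2)
```

```text
t 12.075 jig xy mm [  0.8  78.5 163.2] yang [179.89, 0.54, 172.93] ft [ 0.3 -0.  -0.2] tq [ 0.06 -0.08 -0.02] gap 0.504
knob [(array([466.1, 150.5]), array([43.8, 14. ]), 80.5, 1090, np.float64(76.4)), (array([522.7, 143. ]), array([28.1,  0.8]), 82.7, 108, np.float64(76.5))]
post [(array([536.9, 141.4]), array([30. , 29.4]), 82.6, 1473, np.float64(94.5))]
total cm 8.28 rot [ -0.2   0.4 -88.1]
{'delta_pos': [0.8, -0.01, 0.45], 'dr': [-0.03, 0.04, -9.79], 'fingers': -0.2}
{'delta_pos': [0.79, 0.13, 0.45], 'dr': [-0.03, 0.04, -9.79], 'fingers': -0.2}
{'delta_pos': [0.76, 0.26, 0.45], 'dr': [-0.03, 0.04, -9.79], 'fingers': -0.2}
{'delta_pos': [0.7, 0.39, 0.46], 'dr': [-0.03, 0.04, -9.79], 'fingers': -0.2}
{'delta_pos': [0.62, 0.5, 0.46], 'dr': [-0.03, 0.04, -9.79], 'fingers': -0.2}
{'delta_pos': [0.53, 0.6, 0.46], 'dr': [-0.03, 0.04, -9.79], 'fingers': -0.2}
{'delta_pos': [0.42, 0.68, 0.46], 'dr': [-0.03, 0.04, -9.79], 'fingers': -0.2}
{'delta_pos': [0.3, 0.74, 0.46], 'dr': [-0.03, 0.04, -9.79], 'fingers': -0.2}
{'delta_pos': [0.17, 0.78, 0.46], 'dr': [-0.03, 0.04, -9.79], 'fingers': -0.2}
```

The post is at jig (-0.3, 77.2), so it is home. Next I'll turn the gripper across the bar and stand over the knob.

Request:
move_arm([
  {"delta_pos": [0.8, 0, 0.45], "dr": [0, 0, -9.8], "fingers": -0.2},
  {"delta_pos": [0.8, 0.1, 0.45], "dr": [0, 0, -9.8], "fingers": -0.2},
  {"delta_pos": [0.8, 0.3, 0.45], "dr": [0, 0, -9.8], "fingers": -0.2},
  {"delta_pos": [0.7, 0.4, 0.45], "dr": [0, 0, -9.8], "fingers": -0.2},
  {"delta_pos": [0.6, 0.5, 0.45], "dr": [0, 0, -9.8], "fingers": -0.2},
  {"delta_pos": [0.5, 0.6, 0.45], "dr": [0, 0, -9.8], "fingers": -0.2},
  {"delta_pos": [0.4, 0.7, 0.45], "dr": [0, 0, -9.8], "fingers": -0.2},
  {"delta_pos": [0.3, 0.7, 0.45], "dr": [0, 0, -9.8], "fingers": -0.2},
  {"delta_pos": [0.2, 0.8, 0.45], "dr": [0, 0.3, -9.7], "fingers": -0.2},
  {"delta_pos": [0, 0, 0], "dr": [0, 0, 0], "fingers": -0.2},
])

```text
time: 13.38
ee_pos: [0.4628, 0.1506, 0.1176]
ee_rot: [-0.649, 0.761, -0.002, -0.002]
ft_force: [0.4, -0.6, -0.3]
finger_gap: 0.4
grip_force: 0.0
```

Request:
move_arm([
  {"delta_pos": [0, 0, 0], "dr": [0, 0, 0], "fingers": -0.2},
  {"delta_pos": [0, 0, 0], "dr": [0, 0, 0], "fingers": -0.2},
])

```text
time: 13.62
ee_pos: [0.4649, 0.1505, 0.119]
ee_rot: [-0.649, 0.761, -0.003, -0.001]
ft_force: [0.1, -0.7, 0.6]
finger_gap: 0.405
grip_force: 0.0
```

Run:
```python
from h import *
carr(); print(bot.sense()["joint_positions"])
p,d,cal=cap("wrist"); P=pts(d,cal); Z=P[...,2];x,y=P[...,0],P[...,1]
A=(x>.4)&(x<.62)&(y>.03)&(y<.25)&(d>0)
print("knob",rect(P,A&(Z>.07)&(Z<.082)));print("post",rect(P,A&(Z>.088)&(Z<.1)))
cv2.imwrite("pics/w5.png",p[:,:,::-1])
plan([.466,.1506,.054],170.7,3,-.2)
```

```text
t 13.625 jig xy mm [-72.9  77.3 119. ] yang [-179.81, -0.28, -99.09] ft [ 0.1 -0.7  0.6] tq [ 0.01  0.02 -0.05] gap 0.405
[ 0.15223036  0.21338958 -0.37288549  0.9829351  -0.00564521 -1.2598889 ]
knob [(array([465.7, 150.4]), array([43.7, 13.5]), 80.5, 1210, np.float64(76.4)), (array([529. , 135.1]), array([20.9, 41. ]), 37.5, 407, np.float64(76.1))]
post [(array([537.1, 141.2]), array([30.4, 30.6]), 82.7, 2305, np.float64(94.5))]
total cm 6.51 rot [-0.2 -0.3  0.2]
{'delta_pos': [-0.02, -0.03, 2.17], 'dr': [-0.06, -0.09, 0.08], 'fingers': -0.2}
{'delta_pos': [-0.01, -0.03, 2.17], 'dr': [-0.06, -0.09, 0.08], 'fingers': -0.2}
{'delta_pos': [-0.01, -0.03, 2.17], 'dr': [-0.06, -0.09, 0.08], 'fingers': -0.2}
```

View pics/w5.png

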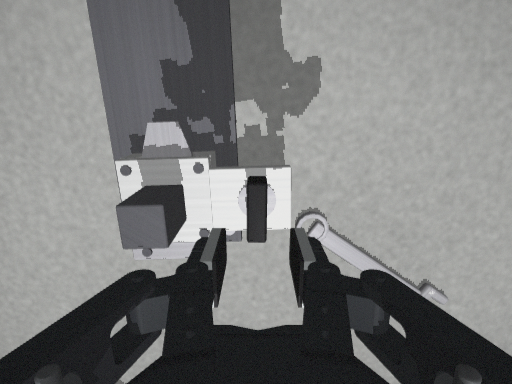

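The bar at (257,210) lies squarely between the fingers, with the post clear to the left. Going down.

Request:
move_arm([
  {"delta_pos": [0, -0.1, 2.2], "dr": [-0.2, -0.3, 0.2], "fingers": -0.2},
  {"delta_pos": [0, 0, 2.2], "dr": [0, 0, 0], "fingers": -0.2},
  {"delta_pos": [0, 0, 2.0], "dr": [0, 0, 0], "fingers": -0.2},
  {"delta_pos": [0, 0, 0], "dr": [0, 0, 0], "fingers": -0.2},
  {"delta_pos": [0, 0, 0], "dr": [0, 0, 0], "fingers": -0.2},
])

```text
time: 14.3
ee_pos: [0.4662, 0.1503, 0.0557]
ee_rot: [-0.648, 0.762, 0.0, 0.0]
ft_force: [-0.4, -0.3, -0.0]
finger_gap: 0.399
grip_force: 0.0
```

```bash
python3 -c "
from h import *
carr();plan([.466,.1506,.054],170.6,1,-.2)"
```

```text
t 14.3 jig xy mm [-71.6  77.3  55.7] yang [-179.98, 0.03, -99.22] ft [-0.4 -0.3 -0. ] tq [-0.   -0.05 -0.01] gap 0.399
total cm 0.17 rot [-0.   0.   0.2]
{'delta_pos': [-0.02, 0.02, 0.17], 'dr': [-0.02, 0.03, 0.18], 'fingers': -0.2}
```

Request:
move_arm([
  {"delta_pos": [0, 0, 0.1], "dr": [0, 0, 0.2], "fingers": -1},
  {"delta_pos": [0, 0, 0], "dr": [0, 0, 0], "fingers": -1},
  {"delta_pos": [0, 0, 0], "dr": [0, 0, 0], "fingers": -1},
  {"delta_pos": [0, 0, 0], "dr": [0, 0, 0], "fingers": -1},
], force=30)

```text
time: 14.8
ee_pos: [0.4662, 0.1505, 0.0549]
ee_rot: [-0.647, 0.763, -0.0, 0.001]
ft_force: [-1.0, -0.2, 6.4]
finger_gap: 0.159
grip_force: 32.7
```

```bash
python3 -c "
from h import *
carr()"
```

```text
t 14.8 jig xy mm [-71.6  77.4  54.9] yang [-179.94, 0.05, -99.4] ft [-1.  -0.2  6.4] tq [ 0.02  0.25 -0.  ] gap 0.159
```

Request:
move_arm([
  {"delta_pos": [0, 0, 0], "dr": [0, 0, 7], "fingers": -1},
  {"delta_pos": [0, 0, 0], "dr": [0, 0, 9], "fingers": -1},
  {"delta_pos": [0, 0, 0], "dr": [0, 0, 9], "fingers": -1},
  {"delta_pos": [0, 0, 0], "dr": [0, 0, 9], "fingers": -1},
  {"delta_pos": [0, 0, 0], "dr": [0, 0, 9], "fingers": -1},
  {"delta_pos": [0, 0, 0], "dr": [0, 0, 9], "fingers": -1},
  {"delta_pos": [0, 0, 0], "dr": [0, 0, 9], "fingers": -1},
  {"delta_pos": [0, 0, 0], "dr": [0, 0, 9], "fingers": -1},
  {"delta_pos": [0, 0, 0], "dr": [0, 0, 6], "fingers": -1},
  {"delta_pos": [0, 0, 0], "dr": [0, 0, 0], "fingers": -1},
])

```text
time: 16.05
ee_pos: [0.4664, 0.1501, 0.0549]
ee_rot: [-0.04, 0.999, -0.0, 0.001]
ft_force: [-0.4, -1.2, 5.0]
finger_gap: 0.159
grip_force: 32.6
```

```bash
python3 -c "
from h import *
carr()"
```

```text
t 16.05 jig xy mm [-71.4  77.1  54.9] yang [-179.98, 0.09, -175.46] ft [-0.4 -1.2  5. ] tq [-0.24  0.09  0.  ] gap 0.159
```

Request:
move_arm([
  {"delta_pos": [0, 0, 0], "dr": [0, 0, 4], "fingers": -1},
  {"delta_pos": [0, 0, 0], "dr": [0, 0, 3], "fingers": -1},
  {"delta_pos": [0, 0, 0], "dr": [0, 0, 2], "fingers": -1},
  {"delta_pos": [0, 0, 0], "dr": [0, 0, 1.5], "fingers": -1},
  {"delta_pos": [0, 0, 0], "dr": [0, 0, 0], "fingers": -1},
])

```text
time: 16.68
ee_pos: [0.4668, 0.151, 0.0548]
ee_rot: [0.051, 0.999, 0.001, 0.001]
ft_force: [1.6, 3.7, 6.0]
finger_gap: 0.157
grip_force: 32.7
```

```bash
python3 -c "
from h import *
carr()"
```

```text
t 16.675 jig xy mm [-71.1  78.   54.8] yang [179.89, 0.11, 174.13] ft [1.6 3.7 6. ] tq [ 0.69 -0.44  0.12] gap 0.157
```

Request:
move_arm([
  {"delta_pos": [0, 0, 0], "dr": [0, 0, 0], "fingers": -0.3},
  {"delta_pos": [0, 0, 0], "dr": [0, 0, 0], "fingers": -0.3},
  {"delta_pos": [0, 0, -1], "dr": [0, 0, 0], "fingers": -0.3},
  {"delta_pos": [0, 0, -4], "dr": [0, 0, 0], "fingers": -0.3},
  {"delta_pos": [0, 0, -5], "dr": [0, 0, 0], "fingers": -0.3},
  {"delta_pos": [2, 0, -2], "dr": [0, 0, 0], "fingers": -0.3},
  {"delta_pos": [0, 0, 0], "dr": [0, 0, 0], "fingers": -0.3},
  {"delta_pos": [0, 0, 0], "dr": [0, 0, 0], "fingers": -0.3},
  {"delta_pos": [0, 0, 0], "dr": [0, 0, 0], "fingers": -0.3},
])

```text
time: 17.8
ee_pos: [0.4454, 0.1521, 0.1729]
ee_rot: [0.052, 0.999, -0.0, -0.001]
ft_force: [-0.0, 0.3, -0.7]
finger_gap: 0.351
grip_force: 0.0
```

Run:
```python
from h import *
carr()
p,d,cal=cap("wrist"); P=pts(d,cal); Z=P[...,2];x,y=P[...,0],P[...,1]
A=(x>.4)&(x<.62)&(y>.03)&(y<.25)&(d>0)
print("knob",rect(P,A&(Z>.07)&(Z<.082)));r=rect(P,A&(Z>.088)&(Z<.1));print("post",r)
q=np.array(r[0][0])-[527.7,64.8];a=np.radians(82.9);print(q@[np.sin(a),-np.cos(a)],q@[np.cos(a),np.sin(a)])
cv2.imwrite("pics/w6.png",p[:,:,::-1])
```

```text
t 17.8 jig xy mm [-92.4  76.4 172.9] yang [-179.98, -0.13, 174.09] ft [-0.   0.3 -0.7] tq [0.03 0.02 0.02] gap 0.351
knob [(array([466.8, 151.1]), array([13.4, 44.1]), 84.5, 742, np.float64(76.4)), (array([523.5, 141.6]), array([29.6,  2.2]), 81.8, 213, np.float64(76.0))]
post [(array([537.9, 139.5]), array([30.1, 31.6]), 81.8, 1068, np.float64(94.5))]
0.8887554539171176 75.38793082279902
```

View pics/w6.png

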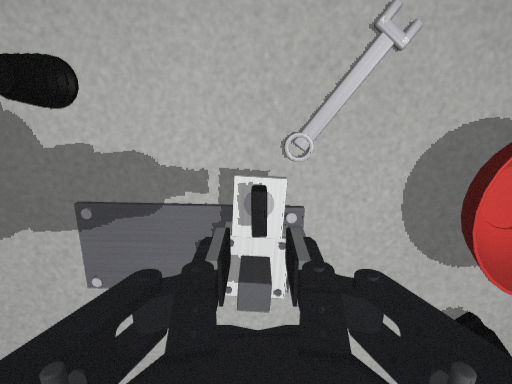

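The bar is now across the slot, at (259,210). The post reading, 75.4, is partly hidden by the fingers, so I'll back away and measure the final pose properly.

Request:
move_arm([
  {"delta_pos": [3, -3, -1], "dr": [0, 0, 0], "fingers": -0.3},
  {"delta_pos": [3, -3, -1], "dr": [0, 0, 0], "fingers": -0.3},
  {"delta_pos": [0, 0, 0], "dr": [0, 0, 0], "fingers": -0.3},
  {"delta_pos": [0, 0, 0], "dr": [0, 0, 0], "fingers": -0.3},
  {"delta_pos": [0, 0, 0], "dr": [0, 0, 0], "fingers": -0.3},
])

```text
time: 18.48
ee_pos: [0.3806, 0.0991, 0.1937]
ee_rot: [0.051, 0.999, 0.0, -0.0]
ft_force: [0.0, -0.7, 0.0]
finger_gap: 0.35
grip_force: 0.0
```

```bash
cat >> h.py <<'E'
def chk(c):
    p,d,cal=cap(c); P=pts(d,cal); Z=P[...,2];x,y=P[...,0],P[...,1]
    A=(x>.4)&(x<.64)&(y>-.1)&(y<.25)&(d>0)
    a=np.radians(82.9)
    for n,lo,hi in [("knob",.07,.082),("post",.088,.1),("deck",.043,.049),("stop",.036,.0435),("plate",.004,.014)]:
        for r in rect(P,A&(Z>lo)&(Z<hi)):
            if r[3]<100: continue
            q=np.array(r[0])-[527.7,64.8]; print(c,n,r,"jig",np.round([q@[np.sin(a),-np.cos(a)],q@[np.cos(a),np.sin(a)]],1))
    return p
E
python3 - <<'E'
from h import *
p=chk("wrist"); chk("top"); cv2.imwrite("pics/w7.png",cv2.resize(p[140:,100:400],None,fx=2.4,fy=2.4)[:,:,::-1])
E
```

```text
wrist knob (array([453.5, 155. ]), array([ 8.1, 17.2]), 88.1, 106, np.float64(76.2)) jig [-84.8  80.3]
wrist deck (array([462.7, 152.2]), array([51.6, 46.3]), 80.2, 688, np.float64(44.7)) jig [-75.3  78.7]
wrist deck (array([532.6, 114.5]), array([23.1, 71.6]), 84.0, 781, np.float64(44.7)) jig [-1.3 49.9]
wrist plate (array([414. , 202.2]), array([31.1, 46.2]), 60.1, 582, np.float64(7.9)) jig [-129.8  122.3]
wrist plate (array([485.9, -23.5]), array([73.5, 50.3]), 82.6, 1557, np.float64(8.7)) jig [-30.6 -92.8]
wrist plate (array([528.5,  73.9]), array([ 76.1, 121. ]), 75.1, 3236, np.float64(8.7)) jig [-0.3  9.1]
wrist plate (array([498.4, 190.9]), array([17. , 21.1]), 83.1, 201, np.float64(9.0)) jig [-44.7 121.5]
top post (array([538.4, 137.8]), array([30.1, 29.6]), 77.4, 116, np.float64(95.0)) jig [ 1.6 73.8]
top plate (array([524.3,  28.4]), array([189.2, 110.9]), 83.2, 1854, np.float64(9.0)) jig [  1.1 -36.5]
```

View pics/w7.png

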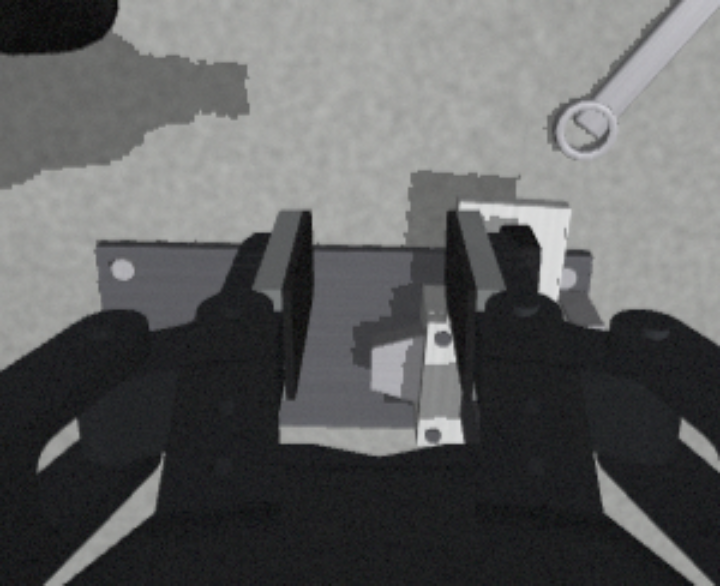

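The fingers block this view. The top camera suggests the carriage skewed by 1–2° and backed off about 2 mm while the knob turned. I'll hover over the post for a clean view, as before.

```bash
python3 -c "
from h import *
plan([.5375,.140,.165],81.5,4,.4)"
```

```text
total cm 16.49 rot [ 0.  -0.1  2.6]
{'delta_pos': [-3.8, 1.42, 0.71], 'dr': [0.0, -0.01, 0.66], 'fingers': 0.4}
{'delta_pos': [-3.79, 1.46, 0.71], 'dr': [0.0, -0.01, 0.66], 'fingers': 0.4}
{'delta_pos': [-3.77, 1.51, 0.72], 'dr': [0.0, -0.01, 0.66], 'fingers': 0.4}
{'delta_pos': [-3.75, 1.55, 0.72], 'dr': [0.0, -0.01, 0.66], 'fingers': 0.4}
```

Request:
move_arm([
  {"delta_pos": [-3.8, 1.4, 0.7], "dr": [0, 0, 0.7], "fingers": 0.4},
  {"delta_pos": [-3.8, 1.5, 0.7], "dr": [0, 0, 0.7], "fingers": 0.4},
  {"delta_pos": [-3.8, 1.5, 0.7], "dr": [0, 0, 0.6], "fingers": 0.4},
  {"delta_pos": [-3.7, 1.5, 0.8], "dr": [0, 0, 0.6], "fingers": 0.4},
  {"delta_pos": [0, 0, 0], "dr": [0, 0, 0], "fingers": 0.4},
  {"delta_pos": [0, 0, 0], "dr": [0, 0, 0], "fingers": 0.4},
])

```text
time: 19.32
ee_pos: [0.5362, 0.1394, 0.1642]
ee_rot: [0.074, 0.997, -0.0, -0.001]
ft_force: [-0.3, -0.6, 0.5]
finger_gap: 0.702
grip_force: 0.0
```

Run:
```python
from h import *
carr(); p=chk("wrist"); cv2.imwrite("pics/w8.png",p[:,:,::-1])
```

```text
t 19.325 jig xy mm [ -0.8  75.  164.2] yang [-179.98, -0.15, 171.54] ft [-0.3 -0.6  0.5] tq [-0.04  0.05 -0.03] gap 0.702
wrist knob (array([467.1, 151.3]), array([14. , 43.9]), 84.5, 1060, np.float64(76.4)) jig [-70.8  78.3]
wrist knob (array([523.3, 142. ]), array([28.5,  0.8]), 80.8, 121, np.float64(75.9)) jig [-13.9  76.1]
wrist post (array([537.8, 139.7]), array([29.6, 30.2]), 81.0, 1447, np.float64(94.5)) jig [ 0.8 75.6]
wrist deck (array([506.8, 144.6]), array([ 70. , 134.5]), 80.4, 6689, np.float64(44.7)) jig [-30.6  76.6]
wrist stop (array([538.9, 184.6]), array([16.1, 62.6]), 82.7, 647, np.float64(42.4)) jig [ -3.7 120.3]
wrist stop (array([564. , 181.3]), array([16. , 26.4]), 84.2, 223, np.float64(42.5)) jig [ 21.6 120.1]
wrist plate (array([413.5, 203.1]), array([31.3, 48.4]), 59.2, 1018, np.float64(7.8)) jig [-130.4  123.1]
wrist plate (array([498.7, 188. ]), array([22.7, 22. ]), 83.5, 487, np.float64(8.9)) jig [-44.  118.7]
wrist plate (array([524.3,  34.9]), array([200.5, 110.5]), 82.9, 15143, np.float64(8.6)) jig [  0.3 -30.1]
```

View pics/w8.png

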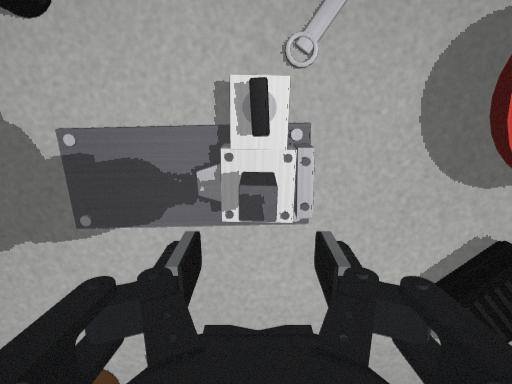

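Confirmed: the carriage is skewed about 2° clockwise, and the post is at y = 75.6 with a gap at the stop visible near px (300,185). I'll grip the post again, square it up and press it home.

Request:
move_arm([
  {"delta_pos": [-0.1, 0, 3.0], "dr": [0, 0, 0.7], "fingers": 0.4},
  {"delta_pos": [0, 0, 4.0], "dr": [0, 0, 0], "fingers": 0.4},
  {"delta_pos": [0, 0, 3.0], "dr": [0, 0, 0], "fingers": 0.4},
  {"delta_pos": [0, 0, 1.2], "dr": [0, 0, 0], "fingers": 0.4},
  {"delta_pos": [0, 0, 0], "dr": [0, 0, 0], "fingers": 0.4},
  {"delta_pos": [0, 0, 0], "dr": [0, 0, 0], "fingers": 0.4},
])

```text
time: 20.12
ee_pos: [0.5389, 0.1392, 0.0546]
ee_rot: [0.08, 0.997, 0.0, 0.001]
ft_force: [0.4, 0.1, 0.1]
finger_gap: 0.7
grip_force: 0.0
```

```bash
python3 -c "
from h import *
carr();plan([.5378,.1397,.0515],80.8,1,0)"
```

```text
t 20.125 jig xy mm [ 1.9 75.2 54.6] yang [179.95, 0.11, 170.81] ft [0.4 0.1 0.1] tq [-0.05  0.   -0.03] gap 0.7
total cm 0.33 rot [0.1 0.1 0. ]
{'delta_pos': [0.11, 0.03, 0.31], 'dr': [0.05, 0.11, 0.01], 'fingers': 0}
```

Request:
move_arm([
  {"delta_pos": [0.1, 0.1, 0.2], "dr": [0, 0, 0], "fingers": 0.2},
  {"delta_pos": [0, 0, 0], "dr": [0, 0, 0], "fingers": -1},
  {"delta_pos": [0, 0, 0], "dr": [0, 0, 0], "fingers": -1},
  {"delta_pos": [0, 0, 0], "dr": [0, 0, 0], "fingers": -1},
  {"delta_pos": [0, 0, 0], "dr": [0, 0, 0], "fingers": -1},
  {"delta_pos": [0, 0, 0], "dr": [0, 0, -1], "fingers": -1},
  {"delta_pos": [0, 0.1, 0], "dr": [0, 0, -1], "fingers": -1},
  {"delta_pos": [0, 0, 0], "dr": [0, 0, 0], "fingers": -1},
], force=60)

```text
time: 21.12
ee_pos: [0.538, 0.1409, 0.0517]
ee_rot: [0.063, 0.998, -0.0, 0.001]
ft_force: [0.4, -1.8, 5.3]
finger_gap: 0.341
grip_force: 60.0
```

```bash
python3 -c "
from h import *
carr()"
```

```text
t 21.125 jig xy mm [ 0.8 76.8 51.7] yang [-179.99, 0.08, 172.82] ft [ 0.4 -1.8  5.3] tq [-0.3   0.09  0.09] gap 0.341
```

Request:
move_arm([
  {"delta_pos": [0, 0.2, 0], "dr": [0, 0, 0], "fingers": -1},
  {"delta_pos": [0, 0.2, 0], "dr": [0, 0, 0], "fingers": -1},
  {"delta_pos": [0, 0, 0], "dr": [0, 0, 0], "fingers": -1},
  {"delta_pos": [0, 0, 0], "dr": [0, 0, 0], "fingers": -1},
])

```text
time: 21.62
ee_pos: [0.5381, 0.1414, 0.0518]
ee_rot: [0.064, 0.998, -0.004, 0.0]
ft_force: [-1.6, -15.2, 9.2]
finger_gap: 0.345
grip_force: 60.6
```

```bash
python3 -c "
from h import *
carr()"
```

```text
t 21.625 jig xy mm [ 0.8 77.3 51.8] yang [-179.58, 0.08, 172.72] ft [ -1.6 -15.2   9.2] tq [-2.72  0.46  0.4 ] gap 0.345
```

Request:
move_arm([
  {"delta_pos": [0, -0.3, 0], "dr": [0, 0, 0], "fingers": -1},
  {"delta_pos": [0, 0, 0], "dr": [0, 0, 0], "fingers": 0.4},
  {"delta_pos": [0, 0, 0], "dr": [0, 0, 0], "fingers": 0.4},
  {"delta_pos": [0, 0, -1.0], "dr": [0, 0, 0], "fingers": 0.4},
  {"delta_pos": [0, 0, -3.0], "dr": [0, 0, 0], "fingers": 0.4},
  {"delta_pos": [0, 0, -4.0], "dr": [0, 0, 0], "fingers": 0.4},
  {"delta_pos": [0, 0, -3.0], "dr": [0, 0, 0], "fingers": 0.4},
  {"delta_pos": [0, 0, 0], "dr": [0, 0, 0], "fingers": 0.4},
])

```text
time: 22.62
ee_pos: [0.5393, 0.1427, 0.1644]
ee_rot: [0.063, 0.998, 0.001, 0.003]
ft_force: [-0.0, -0.0, -0.5]
finger_gap: 0.703
grip_force: 0.0
```

Run:
```python
from h import *
carr(); p=chk("wrist")
```

```text
t 22.625 jig xy mm [  1.9  78.7 164.4] yang [179.9, 0.31, 172.83] ft [-0.  -0.  -0.5] tq [-0.06 -0.    0.04] gap 0.703
wrist knob (array([467.4, 150.2]), array([14. , 43.6]), 86.6, 1069, np.float64(76.4)) jig [-70.4  77.3]
wrist knob (array([524.1, 143. ]), array([28.5,  0.9]), 82.8, 115, np.float64(75.6)) jig [-13.2  77.2]
wrist post (array([538.8, 141.2]), array([29.7, 30.5]), 82.0, 1467, np.float64(94.5)) jig [ 1.6 77.2]
wrist deck (array([508., 145.]), array([ 69.9, 135. ]), 82.8, 6771, np.float64(44.7)) jig [-29.5  77.2]
wrist stop (array([536.6, 185.1]), array([16.3, 57.7]), 83.1, 750, np.float64(42.5)) jig [ -6.  120.5]
wrist plate (array([413.5, 203.2]), array([31.2, 48.4]), 58.7, 1032, np.float64(7.8)) jig [-130.4  123.2]
wrist plate (array([526.6,  53.6]), array([237.9, 110.3]), 82.9, 15635, np.float64(8.6)) jig [  0.3 -11.3]
wrist plate (array([498.3, 187.6]), array([23.8, 20.8]), 83.1, 485, np.float64(8.9)) jig [-44.4 118.2]
```

The carriage is home (y = 77.2, square) and the bar is 86° from the slot, which is the 1.5 rad end stop. The robot is clear, so I'm handing the job in.

```bash
python3 -c "
from h import *
print(bot.close_job())"
```

```text
the job is handed in; nothing more can be done
None
```

The carriage is on the rail, fully home against the stop, and its clamp knob is turned to the end stop; I handed the job in at about 22.7 s of the allowed 51 s. Turning the knob had knocked the carriage about 2 mm off the stop, so I pressed it home again after tightening, and I don't yet have the verdict.

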